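# Lock the bayonet lid of the dust filter pot

## Task

The blue lid stands loose in the mouth of the grey dust filter pot. Turn it until its white handle bar points at the pot's two yellow marks, press it fully down, then turn it clockwise (seen from above) to the stop, where the bar points at the green marks. Leave the tape roll, the sanding block and the plane undisturbed.

Things in the scene. Friction and masses are not known exactly. Their poses are not given: they have to be found in the camera images.
- pot: Grey round filter pot fixed to the bench: outside diameter 112 mm, rim 85 mm high, foot 140 mm across, a spigot low on its side reaching 92 mm from the axis. Origin on the axis at bench height, z up. Green marks at its +x and -x show where the locked lid's bar points; yellow marks show the slots. Marks, 22 mm wide, reach 70 mm from the axis, 2 mm below the rim.
- slot (a point): One of two opposite slots in the lip inside the pot's rim, at rim height, 47 mm from the axis, beside a yellow mark; the other is straight across the axis. The slots lie 65 degrees counter-clockwise (from above) of the pot's +x and -x. The lip is 8 mm thick, its bore 86 mm. Under it the lugs turn only clockwise, 65 degrees, to a hard stop at green.
- cartridge (a joint): Filter cartridge inside the pot, in a stiff seal: 0 at the start, where it carries the lid; grows downward (m), 0.019 when the lid is home. It yields to 5 to 8 N pressed on the lid and stays down when released.
- lid_bar (a point): Middle of the white handle bar on the blue lid, on the lid's axis, half-way up the bar. Bar along the point's x: 116 mm long, 14 thick, 26 high; z up. The lid's flange (108 mm diameter, 8 thick) has its top 13 mm below the point. Lid about 0.25 kg. Two equal lugs lie below the bar's ends, so half a turn changes nothing. The bar can be pushed sideways near an end or pinched across.
- lid_flange (a point): Centre of the underside of the lid's flange, 21 mm below lid_bar. Starts 19 mm above the rim with the lugs 1 mm above the lip, the lid's nose (83 mm diameter, 30 long) in the bore with 1.5 mm play; there it turns freely both ways. It goes down only with the bar within 6 degrees of yellow; home it lies on the rim, 85 mm above the bench, and then turns easily to the stop.
- sanding: Cork-faced sanding block, 65 x 112 x 36 mm, loose bystander; origin at the centre of its underside.
- tape: Roll of masking tape lying flat, 96 mm diameter, 25 mm high, loose bystander; origin at the centre of its underside.
- plane: Dark block plane, 52 x 164 x 51 mm, loose bystander; origin at the centre of its underside.
Not all that is in view belongs to the job. What is meant by the part that bears lid_bar is not pink, and is the smaller of those in its own colour.

How it is judged:
By the outcome, as a careful person would: the job done as asked, in the order asked, and still so for the second after the job is handed in, with the robot touching nothing.
It also fails if it takes over 64 s, if anything falls off the work surface, if the arm or the gripper's body presses on something with over 40 N, if the wrist force passes 120 N, or if a joint passes its speed limit or range.

## Robot

A 6-joint arm with a two-finger parallel gripper is mounted at the origin on the work surface; the furniture and walls round the work are solid. World frame = base frame: x ahead of the robot, y to its left, z up, the work surface at z = 0. Lengths are in m, angles in degrees, forces in N, time in s.
With the tool pointing down it reaches from about 0.375 to 0.9 m from the base axis. Payload 3.1 kg.
Tool frame: the origin (TCP) lies midway between the tips of the shut fingers; the grasp point (between the pads) lies r.grip_depth behind it (r.grip_depth is the distance from the TCP to the grasp point, in m); x points along the fingers, y is the direction in which the jaws open and shut, and the axes are right-handed (so a half turn about x gives the same grasp; the last joint's range is limited). The gripper opens to 87 mm and grips with 3 to 60 N. Pads are 19 mm wide; open, the fingers measure 117 mm over their backs; the gripper's body (75 mm by 190 mm) begins 51 mm behind the grasp point.
Start: joints at [59.616, 30.224, 82.088, -0, 67.689, -10.227], TCP at [0.215, 0.587, 0.223] pointing down, gripper open.
Joint ranges: [-176.69, 176.69], [-43.24, 126.21], [12.49, 139.97], [-82, 262], [0, 151.66], [-163.58, 163.58]. Speed limits (degrees/s): [159.86, 159.86, 180, 180, 180, 180].

## Interface

Orientations are given as a 3x3 rotation matrix whose columns are the frame's x, y, z axes.
In Python, from cell import status, eyes, ticket, r gives the robot as it stands. The module is installed in compiled form; this text tells all that it offers.
- The arm moves only by the shell command python3 -m handwheel 'ROWS' [OPENING] [FORCE]. ROWS is a JSON object of lists of equal length, an entry for each row: "dp": the shift along the tool's x, y, z in units of 30 mm (1.0 is 30 mm), a list of three; "roll": the turn about the tool's x in units of 6 degrees (1.0 is 6 degrees). A call has exactly 10 rows; each row is the pose to reach, as a shift and turn from the pose commanded when the call began, along the tool's axes at that moment; what a row does not reach only later rows make up. A row lasts 1/12 s, in which the tool goes at most 41.7 mm and 7.16 degrees, less where a joint would pass 70% of its speed; a pose out of reach is approached as far as the arm can. A call with a gripper value outside its range is refused whole. OPENING is the opening in per cent of the stroke, from 0 (shut) to 100 (fully open), set as the call begins (- or left out, the last holds). The fingers move at their own pace and stop on an object; FORCE is the grip in N (left out, the last holds). Time passes only in rows, so rows that repeat a pose let the fingers close, or fill a call up. It gives the time, the measured TCP pose, the force and the opening at its end, in the units of the state.
- status.state(): the state, without advancing time (a new reading comes with each control period).
- eyes.camera(name): name is "scene" or "top" or "wrist"; returns a dict with "frame" (480x640x3 uint8, blue, green, red), "intrinsics" (3x3 intrinsics, pixels), "dist" ([k1, k2, p1, p2, k3] as OpenCV has them; the pictures are not rectified), "extrinsics" (4x4, takes a point from camera to world coordinates). Camera axes: x right, y down, z forward; pixel columns grow to the right and rows downward; lengths in m; the calibration is good to about 2 mm. A picture is of the moment at which its call begins. There is no depth.
- ticket.hand_in(): hands the job in, once; it reports no verdict.
The state is a dict: "clock": time; "joint_pos": joint angles; "joint_velocities": joint speeds; "tau": joint torques, N m; "eef_pos": TCP position; "tool_rot": TCP orientation; "wrist_force": force on the tool from outside, world axes, zero at the start; "ft_torque": the same for the moment, N m; "gripper_width": finger opening in m.
Only numpy, scipy, OpenCV 4.12 (cv2) and the standard library are available. Lean on these libraries where they do the work, as an engineer would, in place of code of your own. Each camera call takes 0.05 s, during which the arm holds its last target.

## Working session

There is one attempt and no reset: what is moved stays moved. The work goes in short steps, Python scripts to look and compute and a shell command to move; the robot and the scene stay as the last step left them, time stands still between calls to the robot, and variables do not carry over. Pictures are saved under pics/ and viewed, and the job is handed in when it is done.

```bash
mkdir -p pics; cat > h.py <<'E'
import numpy as np, cv2
from cell import status, eyes, ticket, r
def snap(n,f):
    c=eyes.camera(n); cv2.imwrite('pics/'+f,c['frame']); np.savez('pics/'+f+'.npz',**c); return c
def load(f):
    return dict(np.load('pics/'+f+'.npz'))
def ray(c,px,z):
    px=np.array(px,float).reshape(-1,1,2)
    u=cv2.undistortPoints(px,c['intrinsics'],c['dist']).reshape(-1,2)
    E=c['extrinsics']; d=np.c_[u,np.ones(len(u))]@E[:3,:3].T; o=E[:3,3]
    return o+d*((z-o[2])/d[:,2])[:,None]
def proj(c,P):
    E=np.linalg.inv(c['extrinsics']); P=np.array(P,float).reshape(-1,3)
    return cv2.projectPoints(P,cv2.Rodrigues(E[:3,:3])[0],E[:3,3],c['intrinsics'],c['dist'])[0].reshape(-1,2)
E
python3 - <<'E'
from h import *
for n in('scene','top','wrist'): snap(n,n+'0.png')
s=status.state(); print(s, r.grip_depth)
E
```

```text
{'clock': 0.15, 'joint_pos': array([ 5.96173745e+01,  3.02661483e+01,  8.21388299e+01, -6.74990513e-04,
        6.76908939e+01, -1.02280030e+01]), 'joint_velocities': array([ 0.01644964, -0.14422264, -0.1572791 ,  0.0271549 ,  0.01821661,
        0.02111438]), 'tau': array([ 5.76120074e-04, -4.40428662e+01, -1.76841205e+01,  6.33208361e-02,
        5.52179525e-02, -1.10083311e-04]), 'eef_pos': array([0.21504057, 0.58624237, 0.22180654]), 'tool_rot': array([[-8.36897468e-04,  3.44549920e-01,  9.38767624e-01],
       [-1.44899802e-03,  9.38766550e-01, -3.44550817e-01],
       [-9.99998600e-01, -1.64862614e-03, -2.86399197e-04]]), 'wrist_force': array([-0.54890685, -0.64929503,  0.16662652]), 'ft_torque': array([-0.00849829,  0.0543381 ,  0.00912676]), 'gripper_width': 0.08651621223728621} 0.0187
```

View pics/scene0.png

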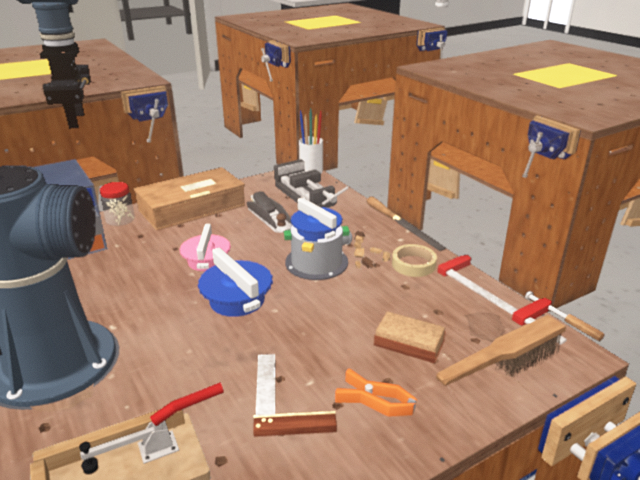

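View pics/top0.png

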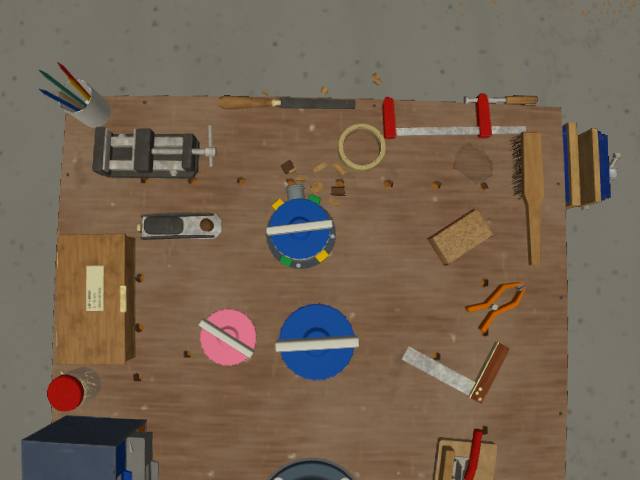

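View pics/wrist0.png

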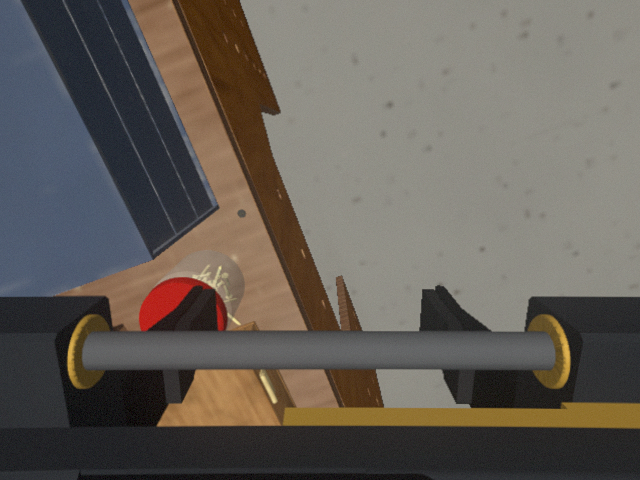

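The scene shows the pot with the smaller blue lid; at (300,228) in the top view. Its bar runs from about (267,231) to (332,225). Green marks are near (315,198) and (285,262), yellow near (278,204) and (322,257). The bigger blue and pink lids are decoys.

```bash
python3 - <<'E'
from h import *
c=load('top0.png'); f=c['frame']; hsv=cv2.cvtColor(f,cv2.COLOR_BGR2HSV)
print('campos',c['extrinsics'][:3,3].round(3), 'tcp px',proj(c,[[.215,.587,.223]]))
roi=np.zeros(f.shape[:2],np.uint8); roi[185:275,255:350]=255
def m(lo,hi): return cv2.inRange(hsv,np.array(lo),np.array(hi))&roi
def comps(M,z,mn=15):
    n,l,s,ce=cv2.connectedComponentsWithStats(M)
    for i in range(1,n):
        if s[i,4]>=mn: print(s[i],ce[i].round(1),ray(c,[ce[i]],z).round(4))
print('green');comps(m((45,100,60),(80,255,255)),.083)
print('yellow');comps(m((20,150,120),(35,255,255)),.083)
print('blue')
B=m((100,120,50),(125,255,255)); comps(B,.112,100)
W=m((0,0,190),(180,50,255)); print('white');comps(W,.138)
cn=max(cv2.findContours(W,0,1)[0],key=cv2.contourArea)
R=cv2.minAreaRect(cn); print(R); bp=cv2.boxPoints(R); print(ray(c,bp,.138).round(4))
U=cv2.morphologyEx(B|W,cv2.MORPH_CLOSE,np.ones((3,3)))
print(ray(c,[cv2.minEnclosingCircle(cv2.findNonZero(B))[0]],.112), cv2.minEnclosingCircle(cv2.findNonZero(B)))
cv2.imwrite('pics/z.png',cv2.resize(f[180:280,250:360],None,fx=6,fy=6,interpolation=cv2.INTER_CUBIC)[:600,:660])
g=load('scene0.png')['frame'];cv2.imwrite('pics/zs.png',cv2.resize(g[180:290,240:400],None,fx=5,fy=5,interpolation=cv2.INTER_CUBIC))
E
```

```text
campos [0.466 0.007 0.966] tcp px [[-47.9561947  424.53811512]]
green
[308 194  13  11  73] [314.2 198.5] [[0.6122 0.0028 0.083 ]]
[279 255  14  12  98] [285.4 260.7] [[0.4964 0.0538 0.083 ]]
yellow
[272 198  12  13  75] [277.4 203.6] [[0.6017 0.0708 0.083 ]]
[315 250  14  12  95] [321.7 255.8] [[ 0.5063 -0.0126  0.083 ]]
blue
[ 270  198   58   28 1079] [297.5 212.5] [[0.5817 0.0323 0.112 ]]
[ 269  229   62   30 1211] [301.1 242.8] [[0.5274 0.0251 0.112 ]]
white
[268 221  64  13 348] [299.6 227.2] [[0.5526 0.0276 0.138 ]]
((299.2166748046875, 227.09214782714844), (5.842061519622803, 63.38637924194336), 83.2901611328125)
[[ 0.5505  0.0831  0.138 ]
 [ 0.5652 -0.0255  0.138 ]
 [ 0.5551 -0.0268  0.138 ]
 [ 0.5405  0.0817  0.138 ]]
[[0.55292564 0.02898023 0.112     ]] ((299.132568359375, 228.54592895507812), 31.040956497192383)
```

View pics/z.png

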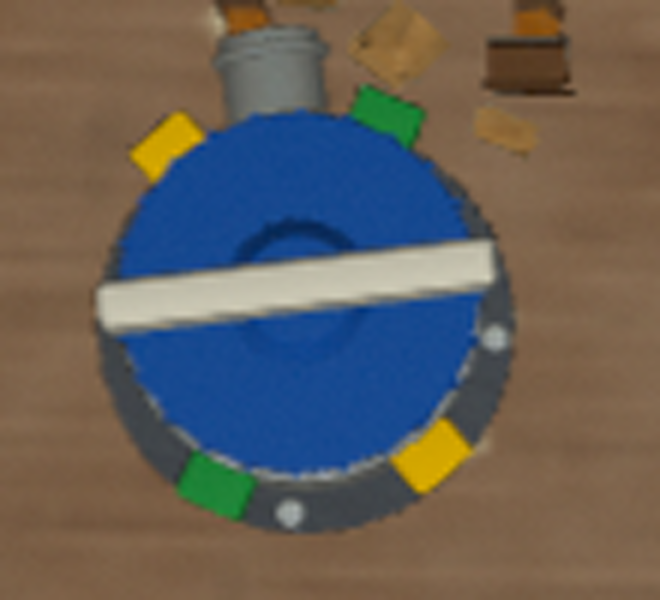

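View pics/zs.png

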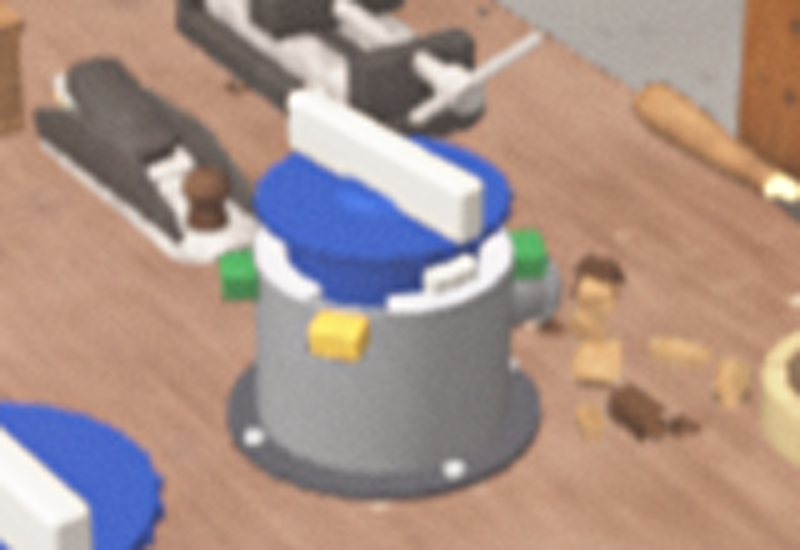

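Pot axis is about (0.554, 0.0287). Green is at -23.8°, yellow at 41.2° and the bar at 97.7°. Plan: pinch the bar with tool y at 7.7°, then turn clockwise 56.5° to yellow, press, and turn clockwise 65° (j6 goes from about -5 to 117, in range).

```bash
python3 -m handwheel '{"dp":[[0,-0.4,0.5],[0,-1.1,1.4],[0,-1.9,2.4],[0,-2.7,3.4],[0,-3.5,4.4],[0,-4.3,5.4],[0,-5.1,6.4],[0,-5.9,7.4],[0,-6.5,8.1],[0,-6.8,8.5]],"roll":[0.3,0.8,1.4,2.0,2.6,3.2,3.9,4.5,5,5.2]}' 100; python3 -c "
from h import *
s=status.state();print(s['joint_pos'].round(1))"
```

```text
clock: 0.98
eef_pos: [0.3856, 0.3045, 0.2224]
tool_rot: [[-0.0, 0.784, 0.621], [-0.001, 0.621, -0.784], [-1.0, -0.001, 0.001]]
wrist_force: [-0.3, 0.3, 0.4]
gripper_width: 0.0872
[ 2.530e+01  2.000e+01  1.009e+02 -1.000e-01  5.920e+01 -1.310e+01]
```

```bash
python3 -m handwheel '{"dp":[[0,-0.1,0.7],[0,-0.2,1.9],[0,-0.4,3.2],[0,-0.6,4.5],[0,-0.8,5.8],[0,-0.9,7.1],[0,-1.0,8.4],[0,-1.2,9.6],[0,-1.3,10.4],[0,-1.3,10.7]],"roll":[0.3,0.8,1.4,2.0,2.6,3.2,3.8,4.4,4.9,5.1]}' 100; python3 - <<'E'
from h import *
s=status.state();print(s['joint_pos'].round(1),s['eef_pos'])
for n in('top','wrist'): snap(n,n+'1.png')
s=status.state();print(s['joint_pos'].round(1),s['eef_pos'].round(4),s['tool_rot'].round(3))
E
```

```text
clock: 1.82
eef_pos: [0.5565, 0.0287, 0.2224]
tool_rot: [[0.002, 0.991, 0.134], [-0.001, 0.134, -0.991], [-1.0, 0.001, 0.001]]
wrist_force: [0.3, 0.8, -0.1]
gripper_width: 0.087
[ -8.5  25.   92.   -0.1  62.9 -16.2] [0.55654053 0.02868026 0.22236698]
[ -8.3  24.9  92.1   0.   63.  -16.2] [0.555  0.0311 0.2222] [[-0.     0.99   0.138]
 [ 0.     0.138 -0.99 ]
 [-1.    -0.    -0.   ]]
```

View pics/wrist1.png

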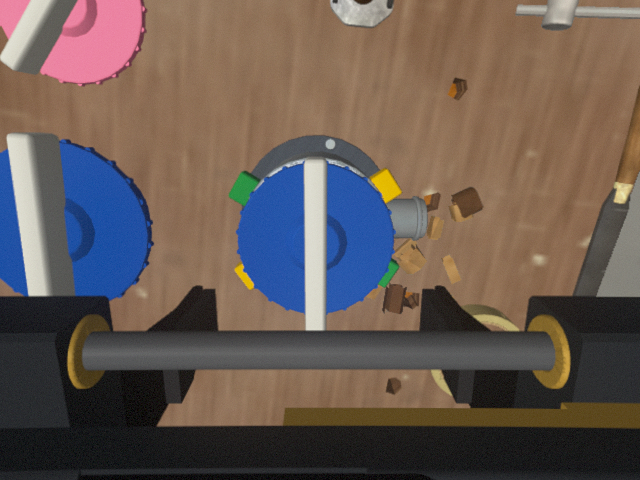

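The wrist view shows the lid centred at about (316,237), with the bar vertical at column 316, squarely between the jaws. Next I measure it with this camera as a cross-check.

```bash
cat >> h.py <<'E'
def measure(c,roi,flz=.112,verbose=1):
    f=c['frame']; hsv=cv2.cvtColor(f,cv2.COLOR_BGR2HSV)
    M=np.zeros(f.shape[:2],np.uint8); M[roi[0]:roi[1],roi[2]:roi[3]]=255
    m=lambda lo,hi: cv2.inRange(hsv,np.array(lo),np.array(hi))&M
    out={}
    for n,lo,hi in(('green',(45,100,50),(80,255,255)),('yellow',(20,150,120),(33,255,255))):
        k,l,s,ce=cv2.connectedComponentsWithStats(m(lo,hi))
        for i in range(1,k):
            if s[i,4]>=40: print(n,s[i,4],ce[i].round(1),ray(c,[ce[i]],.083)[0].round(4))
    W=m((0,0,170),(180,60,255)); W=cv2.morphologyEx(W,cv2.MORPH_OPEN,np.ones((3,3)))
    cn=max(cv2.findContours(W,0,1)[0],key=cv2.contourArea); R=cv2.minAreaRect(cn)
    P=ray(c,cv2.boxPoints(R),flz+.026); e=[P[1]-P[0],P[2]-P[1]]
    d=max(e,key=np.linalg.norm); print('bar ctr',P.mean(0).round(4),'dims',[np.linalg.norm(x).round(4) for x in e],'ang',np.degrees(np.arctan2(d[1],d[0])).round(1)%180)
    B=m((100,150,50),(125,255,255)); B=cv2.morphologyEx(B,cv2.MORPH_OPEN,np.ones((3,3)))
    cs=[x for x in cv2.findContours(B,0,1)[0] if cv2.contourArea(x)>300]
    h=cv2.convexHull(np.vstack(cs)).reshape(-1,2); Q=ray(c,h,flz)
    A=np.c_[2*Q[:,:2],np.ones(len(Q))]; x=np.linalg.lstsq(A,(Q[:,:2]**2).sum(1),rcond=None)[0]
    print('flange circle',x[:2].round(4),'R',np.sqrt(x[2]+x[0]**2+x[1]**2).round(4))
E
python3 - <<'E'
from h import *
measure(load('wrist1.png'),(120,330,215,420))
measure(load('top0.png'),(185,275,255,350))
E
```

```text
green 598 [243.  187.4] [0.498  0.0552 0.083 ]
green 227 [388.9 273.2] [0.6149 0.0046 0.083 ]
yellow 611 [386.  184.5] [0.6003 0.0713 0.083 ]
yellow 214 [243.4 275.9] [ 0.5042 -0.0128  0.083 ]
bar ctr [0.5532 0.0317 0.138 ] dims [np.float64(0.0111), np.float64(0.1084)] ang 98.0
flange circle [0.5545 0.0298] R 0.0537
green 73 [314.2 198.5] [0.6122 0.0028 0.083 ]
green 98 [285.4 260.7] [0.4964 0.0538 0.083 ]
yellow 75 [277.4 203.6] [0.6017 0.0708 0.083 ]
yellow 95 [321.7 255.8] [ 0.5063 -0.0126  0.083 ]
bar ctr [0.5529 0.0287 0.138 ] dims [np.float64(0.1119), np.float64(0.0111)] ang 97.7
flange circle [0.5537 0.0285] R 0.0534
```

```bash
python3 -m handwheel '{"dp":[[0.2,-0.04,0.07],[0.6,-0.04,0.07],[1.1,-0.04,0.07],[1.6,-0.04,0.07],[2.1,-0.04,0.07],[2.5,-0.04,0.07],[2.9,-0.04,0.07],[3.2,-0.04,0.07],[3.45,-0.04,0.07],[3.52,-0.04,0.07]],"roll":[0,0,0,0,0,0,0,0,0,0]}' 100; python3 -m handwheel '{"dp":[[0,0,0],[0,0,0],[0,0,0],[0,0,0],[0,0,0],[0,0,0],[0,0,0],[0,0,0],[0,0,0],[0,0,0]],"roll":[0,0,0,0,0,0,0,0,0,0]}' 0 20;python3 - <<'E'
from h import *
s=status.state();print(s['joint_pos'].round(1),s['eef_pos'].round(4),s['ft_torque'],s['gripper_width'])
c=snap('wrist','wrist2.png'); snap('scene','scene2.png')
E
```

```text
clock: 2.75
eef_pos: [0.552, 0.0312, 0.1157]
tool_rot: [[-0.003, 0.99, 0.142], [0.001, 0.142, -0.99], [-1.0, -0.003, -0.001]]
wrist_force: [-0.5, 0.2, 0.1]
gripper_width: 0.087
clock: 3.58
eef_pos: [0.5535, 0.03, 0.117]
tool_rot: [[0.0, 0.99, 0.14], [-0.0, 0.14, -0.99], [-1.0, 0.0, 0.0]]
wrist_force: [-0.4, -0.4, 0.1]
gripper_width: 0.0285
[ -8.5  33.3  97.8   0.   48.9 -16.5] [0.5535 0.03   0.117 ] [-0.13266346  0.03422074  0.03679157] 0.02852446846358571
```

View pics/wrist2.png

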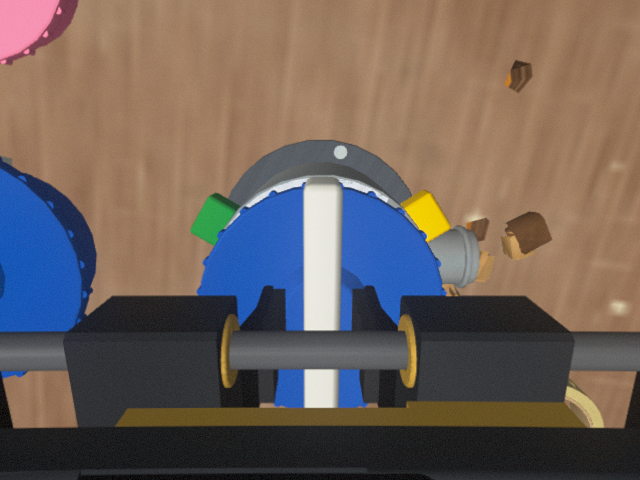

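The fingers are still closing, with the bar at column 322 midway between them. I let them close fully.

```bash
python3 -m handwheel '{"dp":[[0,0,0],[0,0,0],[0,0,0],[0,0,0],[0,0,0],[0,0,0],[0,0,0],[0,0,0],[0,0,0],[0,0,0]],"roll":[0,0,0,0,0,0,0,0,0,0]}' 0 20
```

```text
clock: 4.52
eef_pos: [0.5536, 0.03, 0.117]
tool_rot: [[0.0, 0.99, 0.14], [-0.0, 0.14, -0.99], [-1.0, 0.0, 0.0]]
wrist_force: [0.5, 0.1, -0.4]
gripper_width: 0.0139
```

Gripped, with an opening of 13.9 mm. Now I turn clockwise about 57° in two calls.

```bash
python3 -m handwheel '{"dp":[[0,0,0],[0,0,0],[0,0,0],[0,0,0],[0,0,0],[0,0,0],[0,0,0],[0,0,0],[0,0,0],[0,0,0]],"roll":[0.2,0.7,1.3,1.9,2.5,3.1,3.7,4.2,4.6,4.7]}'
python3 -m handwheel '{"dp":[[0,0,0],[0,0,0],[0,0,0],[0,0,0],[0,0,0],[0,0,0],[0,0,0],[0,0,0],[0,0,0],[0,0,0]],"roll":[0.3,0.9,1.5,2.1,2.7,3.3,3.9,4.5,4.77,4.77]}'
python3 - <<'E'
from h import *
c=snap('wrist','wrist3.png'); snap('top','top3.png')
s=status.state();print(s['joint_pos'].round(1),s['eef_pos'].round(4),s['ft_torque'],s['wrist_force'],s['tool_rot'].round(3))
E
```

```text
clock: 5.35
eef_pos: [0.5541, 0.0294, 0.117]
tool_rot: [[0.001, 0.938, -0.346], [-0.001, -0.346, -0.938], [-1.0, 0.001, 0.001]]
wrist_force: [2.3, -1.4, -0.9]
gripper_width: 0.0138
clock: 6.18
eef_pos: [0.5546, 0.0295, 0.1171]
tool_rot: [[0.002, 0.659, -0.752], [-0.001, -0.752, -0.659], [-1.0, 0.002, -0.001]]
wrist_force: [3.3, -1.6, -2.5]
gripper_width: 0.0138
[-8.5 33.3 97.7 -0.  48.9 40.3] [0.5545 0.0296 0.1172] [-0.44302881 -0.54495304  0.07688827] [ 2.41340783 -2.22764251 -1.19174108] [[ 0.002  0.66  -0.751]
 [-0.001 -0.751 -0.66 ]
 [-1.     0.002 -0.001]]
```

View pics/wrist3.png

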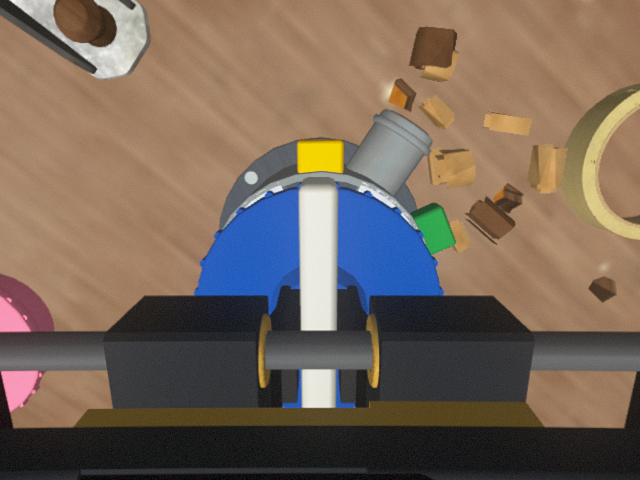

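View pics/top3.png

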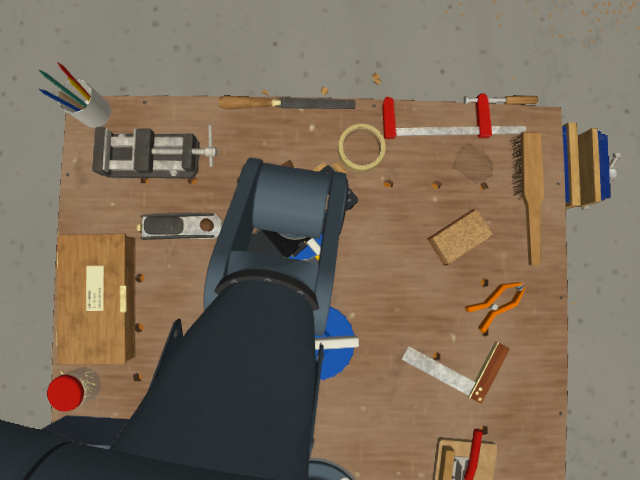

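The wrist view shows the bar (column 318) pointing at the yellow mark (column 320). There is about 3 N of side force along tool y, so I ease 1 mm towards +y and start pressing.

```bash
python3 -m handwheel '{"dp":[[0,0.02,0],[0,0.035,0],[0,0.035,0],[0.05,0.035,0],[0.1,0.035,0],[0.15,0.035,0],[0.2,0.035,0],[0.2,0.035,0],[0.2,0.035,0],[0.2,0.035,0]],"roll":[0,0,0,0,0,0,0,0,0,0]}' - 30
```

```text
clock: 7.12
eef_pos: [0.5547, 0.0294, 0.112]
tool_rot: [[0.001, 0.659, -0.752], [0.0, -0.752, -0.659], [-1.0, 0.001, -0.001]]
wrist_force: [1.6, -0.5, 5.6]
gripper_width: 0.0137
```

```bash
python3 -m handwheel '{"dp":[[0.05,0,0],[0.1,0,0],[0.15,0,0],[0.2,0,0],[0.25,0,0],[0.3,0,0],[0.35,0,0],[0.4,0,0],[0.4,0,0],[0.4,0,0]],"roll":[0,0,0,0,0,0,0,0,0,0]}' - 30
python3 - <<'E'
from h import *
c=snap('wrist','wrist4.png'); snap('scene','scene4.png')
g=load('scene4.png')['frame'];cv2.imwrite('pics/zs4.png',cv2.resize(g[180:290,240:400],None,fx=5,fy=5,interpolation=cv2.INTER_CUBIC))
E
```

```text
clock: 7.95
eef_pos: [0.5548, 0.0294, 0.1001]
tool_rot: [[0.002, 0.659, -0.752], [0.0, -0.752, -0.659], [-1.0, 0.001, -0.001]]
wrist_force: [1.9, 0.0, 7.4]
gripper_width: 0.0138
```

View pics/zs4.png

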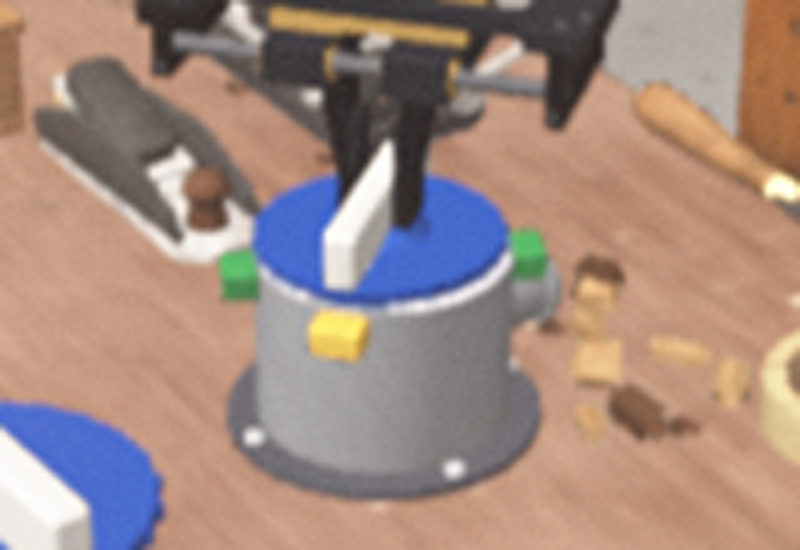

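The lid has gone nearly all the way down, with only a thin white strip of rim left below the flange. I press the rest.

```bash
python3 -m handwheel '{"dp":[[0.03,0,0],[0.05,0,0],[0.07,0,0],[0.08,0,0],[0.09,0,0],[0.1,0,0],[0.1,0,0],[0.1,0,0],[0.1,0,0],[0.1,0,0]],"roll":[0,0,0,0,0,0,0,0,0,0]}' - 30
```

```text
clock: 8.88
eef_pos: [0.5548, 0.0294, 0.0979]
tool_rot: [[0.002, 0.659, -0.752], [0.0, -0.752, -0.659], [-1.0, 0.001, -0.001]]
wrist_force: [0.6, -0.3, 11.2]
gripper_width: 0.0138
```

```bash
python3 -m handwheel '{"dp":[[0.01,0,0],[0.02,0,0],[0.03,0,0],[0.03,0,0],[0.03,0,0],[0.03,0,0],[0.03,0,0],[0.03,0,0],[0.03,0,0],[0.03,0,0]],"roll":[0,0,0,0,0,0,0,0,0,0]}' - 30
```

```text
clock: 9.72
eef_pos: [0.5548, 0.0294, 0.0979]
tool_rot: [[0.002, 0.659, -0.752], [-0.0, -0.752, -0.659], [-1.0, 0.001, -0.002]]
wrist_force: [-0.3, 0.4, 17.8]
gripper_width: 0.0137
```

It is home: the height holds at 0.0979 while the force climbs. I back off about 1.2 mm to unload, then turn clockwise.

```bash
python3 -m handwheel '{"dp":[[-0.02,0,0],[-0.04,0,0],[-0.04,0,0],[-0.04,0,0],[-0.04,0,0],[-0.04,0,0],[-0.04,0,0],[-0.04,0,0],[-0.04,0,0],[-0.04,0,0]],"roll":[0,0,0.3,0.9,1.5,2.1,2.7,3.2,3.5,3.5]}'
```

```text
clock: 10.55
eef_pos: [0.5551, 0.0289, 0.0979]
tool_rot: [[0.002, 0.346, -0.938], [-0.001, -0.938, -0.346], [-1.0, 0.002, -0.002]]
wrist_force: [2.1, -1.5, 8.4]
gripper_width: 0.014
```

```bash
python3 -m handwheel '{"dp":[[0,0,0],[0,0,0],[0,0,0],[0,0,0],[0,0,0],[0,0,0],[0,0,0],[0,0,0],[0,0,0],[0,0,0]],"roll":[0.3,0.9,1.5,2.1,2.7,3.3,3.8,4.1,4.2,4.2]}'; python3 -c "
from h import *
s=status.state();print(s['ft_torque'],s['tool_rot'][:,2])"
```

```text
clock: 11.38
eef_pos: [0.5552, 0.0286, 0.098]
tool_rot: [[0.003, -0.085, -0.996], [-0.002, -0.996, 0.085], [-1.0, 0.001, -0.003]]
wrist_force: [1.5, -1.8, 8.8]
gripper_width: 0.0139
[-0.27391203 -0.02738293  0.24939491] [-0.9963774   0.08499986 -0.00266329]
```

```bash
python3 -m handwheel '{"dp":[[0,0,0],[0,0,0],[0,0,0],[0,0,0],[0,0,0],[0,0,0],[0,0,0],[0,0,0],[0,0,0],[0,0,0]],"roll":[0.3,0.8,1.3,1.8,2.2,2.5,2.8,2.9,2.9,2.9]}'; python3 -c "
from h import *
s=status.state();print(s['ft_torque'],s['tool_rot'][:,2])"
python3 -m handwheel '{"dp":[[0,0,0],[0,0,0],[0,0,0],[0,0,0],[0,0,0],[0,0,0],[0,0,0],[0,0,0],[0,0,0],[0,0,0]],"roll":[0.1,0.2,0.3,0.35,0.4,0.4,0.4,0.4,0.4,0.4]}'; python3 - <<'E'
from h import *
s=status.state();print(s['ft_torque'],s['tool_rot'][:,2],s['joint_pos'].round(2))
snap('wrist','wrist5.png')
E
```

```text
clock: 12.22
eef_pos: [0.5552, 0.0283, 0.098]
tool_rot: [[0.002, -0.379, -0.926], [-0.002, -0.926, 0.379], [-1.0, 0.001, -0.003]]
wrist_force: [1.5, -2.5, 8.5]
gripper_width: 0.0136
[-0.40494729  0.0020287   0.29686537] [-0.92556292  0.3785816  -0.00304247]
clock: 13.05
eef_pos: [0.5553, 0.0285, 0.098]
tool_rot: [[0.003, -0.416, -0.909], [-0.002, -0.909, 0.416], [-1.0, 0.001, -0.003]]
wrist_force: [1.8, -2.0, 8.7]
gripper_width: 0.0141
[-0.33653778 -0.03919631  0.6225113 ] [-0.90936348  0.41598957 -0.00327818] [ -8.52  35.07  98.34  -0.14  46.43 106.15]
```

View pics/wrist5.png

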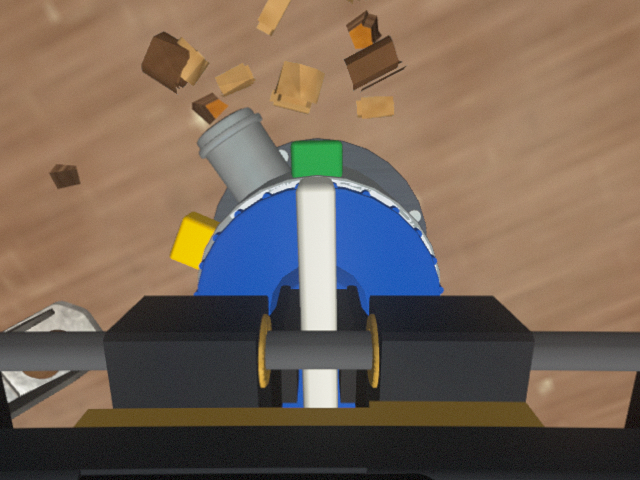

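The bar (column 317) points at the green mark, and the torque has doubled. One more small nudge should confirm the stop.

```bash
python3 -m handwheel '{"dp":[[0,0,0],[0,0,0],[0,0,0],[0,0,0],[0,0,0],[0,0,0],[0,0,0],[0,0,0],[0,0,0],[0,0,0]],"roll":[0.1,0.2,0.3,0.4,0.4,0.4,0.4,0.4,0.4,0.4]}'; python3 - <<'E'
from h import *
s=status.state();print(s['ft_torque'],s['tool_rot'][:,2],s['joint_pos'].round(2))
E
```

```text
clock: 13.93
eef_pos: [0.5552, 0.0286, 0.0979]
tool_rot: [[0.002, -0.453, -0.892], [-0.002, -0.892, 0.453], [-1.0, 0.001, -0.003]]
wrist_force: [1.1, -1.8, 8.6]
gripper_width: 0.014
[-0.22423443 -0.06316131  0.79019111] [-0.89173658  0.45254299 -0.00327231] [ -8.51  35.07  98.34  -0.15  46.43 108.5 ]
```

The torque reached 0.8 N m and is levelling off, so it is at the stop. Now I open, rise and look.

```bash
python3 -m handwheel '{"dp":[[0,0,0],[0,0,0],[0,0,0],[0,0,0],[0,0,0],[0,0,0],[0,0,0],[0,0,0],[0,0,0],[0,0,0]],"roll":[0,0,0,0,0,0,0,0,0,0]}' 100
python3 -m handwheel '{"dp":[[-0.1,0,0],[-0.3,0,0],[-0.7,0,0],[-1.2,0,0],[-1.8,0,0],[-2.4,0,0],[-3,0,0],[-3.5,0,0],[-3.9,0,0],[-4,0,0]],"roll":[0,0,0,0,0,0,0,0,0,0]}' 100
python3 - <<'E'
from h import *
c=snap('wrist','wrist6.png'); snap('scene','scene6.png')
measure(c,(120,330,200,420),flz=.093)
g=load('scene6.png')['frame'];cv2.imwrite('pics/zs6.png',cv2.resize(g[180:290,240:400],None,fx=5,fy=5,interpolation=cv2.INTER_CUBIC))
E
```

```text
clock: 14.77
eef_pos: [0.5542, 0.0292, 0.0962]
tool_rot: [[-0.0, -0.457, -0.89], [0.0, -0.89, 0.457], [-1.0, 0.0, 0.0]]
wrist_force: [-1.0, 1.0, 0.2]
gripper_width: 0.0731
clock: 15.6
eef_pos: [0.5556, 0.0291, 0.2191]
tool_rot: [[0.005, -0.457, -0.89], [-0.001, -0.89, 0.457], [-1.0, -0.002, -0.005]]
wrist_force: [0.7, 0.6, -0.7]
gripper_width: 0.0871
green 645 [314.6 148. ] [0.6119 0.0034 0.083 ]
green 46 [336.5 312.2] [0.4931 0.0454 0.083 ]
yellow 570 [240.6 202.7] [0.6021 0.0689 0.083 ]
yellow 473 [397.3 262.4] [ 0.5088 -0.0136  0.083 ]
bar ctr [0.5535 0.029  0.119 ] dims [np.float64(0.0116), np.float64(0.1121)] ang 157.0
flange circle [0.5542 0.0291] R 0.0536
```

View pics/wrist6.png

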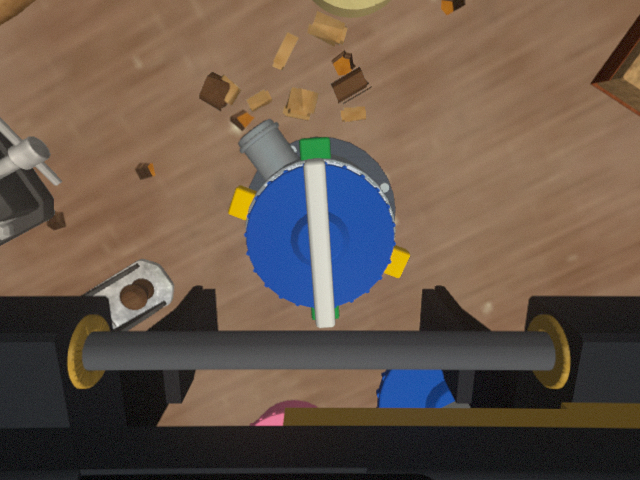

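View pics/zs6.png

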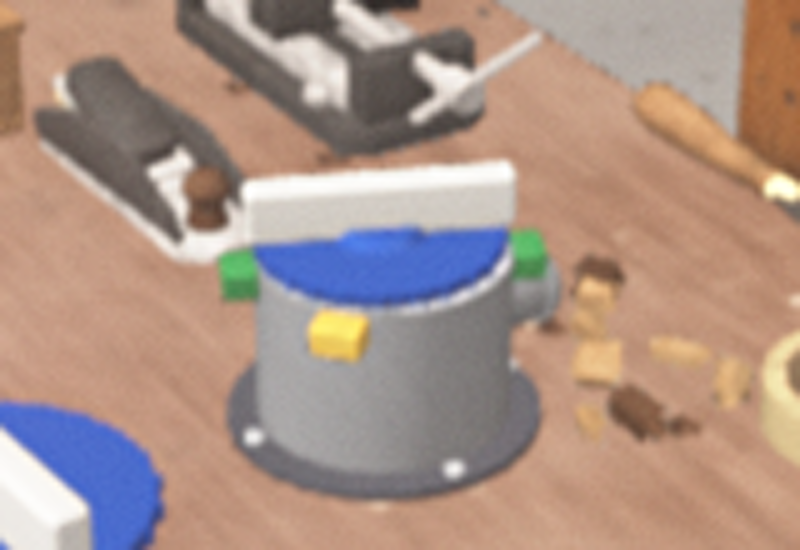

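The bar measures -23.0° against green at about -23.5°. The flange is seated on the rim with the arm clear. A quick check of the bystanders comes before handing in.

```bash
python3 - <<'E'
from h import *
a=load('scene0.png')['frame'];b=load('scene6.png')['frame']
for n,(y0,y1,x0,x1) in dict(tape=(240,280,388,440),sanding=(310,360,372,448),plane=(188,230,246,284)).items():
    d=cv2.absdiff(a[y0:y1,x0:x1],b[y0:y1,x0:x1]).max(2); print(n,d.mean().round(2),(d>40).sum())
print(ticket.hand_in(), status.state()['clock'])
E
```

```text
tape 4.21 0
sanding 4.16 0
plane 3.84 0
the job is handed in; nothing more can be done
the job is handed in; nothing more can be done
```

The lid is locked and the job is handed in, at about 16 s on the robot's clock; no verdict was reported. I pinched the lid's bar, turned it clockwise about 57° to the yellow marks and pressed it down 19 mm. I then turned it clockwise to the stop at the green marks, released it and lifted clear.

- **Pressed home:** the lid stopped moving at a tool height of 0.0979 m while the push force rose from 11 to 18 N.
- **At the stop:** the turning torque rose from 0.3 to 0.8 N m while the gripper slipped about 3° past the bar. In the last picture the bar lies at -23.0°. Green came out at about -23.5° in the last picture and -23.8° in the first, so they agree within 1°.
- **Bystanders:** the tape, sanding block and plane showed no change between the first and last scene pictures.
- **Side force:** about 3 N showed while turning to yellow, which I eased with a 1 mm shift before pressing. No check failed.

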